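Snap the waste pipe into its pipe clips

ROBOT

A 6-joint arm with a two-finger parallel gripper is mounted at the origin on a cart in front of the work surface, level with it; the furniture and walls round the work are solid. World frame = base frame: x ahead of the robot, y to its left, z up, the work surface at z = 0. Lengths are in m, angles in degrees, forces in N, time in s.
With the tool pointing down it reaches from about 0.3 to 0.75 m from the base axis. Payload 8.5 kg.
Tool frame: the origin (TCP) lies between the finger pads; the fingertips stand 19 mm ahead of it and the grasp point (between the pads) is the TCP; z points along the fingers, y is the line along which they close (so a half turn about z gives the same grasp; the last joint's range is limited). The gripper opens to 85 mm and grips with 20 to 120 N. Pads are 22 mm wide; open, the fingers measure 114 mm over their backs; the gripper's body (76 mm by 85 mm) begins 54 mm behind the grasp point. The pads swing forward as they close: fully open they stand 13 mm farther back than shut.
Start: joints at [-85.216, 21.807, 74.336, -0, 83.858, -12.336], TCP at [0.162, -0.526, 0.25] pointing down, gripper open.
Joint ranges: [-178.18, 178.18], [-50.72, 133.34], [12.68, 142.11], [-81.47, 261.47], [9.98, 163.14], [-165.26, 165.26]. Speed limits (degrees/s): [136.94, 136.94, 180, 180, 180, 180].

INTERFACE

Orientations are given as a 3x3 rotation matrix whose columns are the frame's x, y, z axes.
In Python, from rig import env, optics gives the robot as it stands.
- The arm moves only by the tool arm_command, never from a script. Its argument "commands" is one flat list of numbers, 7 for each row, row after row: the closure, from -1 (fully open) to 1 (shut), so that 0 is half open, then the shift along the tool's x, y, z as a fraction of full scale, then the turn, a rotation vector about the tool's x, y, z as a fraction of full scale. A call has 1 to 12 rows; each row is the pose to reach, as a shift and turn from the pose commanded when the call began, along the tool's axes at that moment; what a row does not reach only later rows make up. Full scale, the value 1, is 500 mm for a shift and 120 degrees for a turn. A row lasts 1/12 s, in which the tool goes at most 41.7 mm and 7.16 degrees, less where a joint would pass 70% of its speed; a pose out of reach is approached as far as the arm can. A call with a number of a shift or a turn outside -1 to 1 is refused whole. A call with a gripper value outside its range is refused whole. The fingers move at their own pace and stop on an object; "newtons" is the grip in N (left out, the last holds). Time passes only in rows, so rows that repeat a pose let the fingers close. It gives the time, the measured TCP pose, the force, the opening and the grip force at its end, in the units of the state.
- env.observe(): the state, without advancing time (a new reading comes with each control period).
- optics.get_image(name): name is "side" or "top" or "wrist"; returns a dict with "image" (384x512x3 uint8, red, green, blue), "intrinsics" (3x3 intrinsics, pixels), "origin" and "orientation" of the camera in the world; the wrist camera has in their place "tool_from_camera" (4x4, takes a point from camera to tool coordinates, whose origin is the TCP and whose axes are the flange's). Camera axes: x right, y down, z forward; pixel columns grow to the right and rows downward; lengths in m; the calibration is good to about 2 mm. A picture is of the moment at which its call begins: read the wrist's pose just before it. There is no depth.
- env.close_job(): hands the job in; it is judged then, once.
The state is a dict: "time_s": time; "q": joint angles; "qvel": joint speeds; "joint_efforts": joint torques, N m; "position": TCP position; "tool_rot": TCP orientation; "ft_force": force on the tool from outside, world axes, zero at the start; "wrist_torque": the same for the moment, N m; "grip_width": finger opening in m; "gripper_force": force on a finger pad.
Only numpy, scipy, OpenCV 4.12 (cv2) and the standard library are available. Lean on these libraries where they do the work, as an engineer would, in place of code of your own. Each camera call takes 0.05 s, during which the arm holds its last target. There are 200 camera calls.

TASK

Pick up the length of white waste pipe and press it down into the two grey pipe clips on the plywood board until it snaps fully home in both, sticking out about equally at each end; stop pushing once it has clicked in, and let go. Do not drop it in from above, and leave the yellow spirit level where it lies.

Things in the scene. Friction and masses are not known exactly. Their poses are not given: they have to be found in the camera images.
- pipe: Straight piece of white plastic waste pipe, 40 mm diameter, 300 mm long, 0.21 kg, lying on the bench. Origin under its middle, on the bench (20 mm below the pipe's axis at the start); its y axis runs along the pipe. Grasp it from above across its middle.
- pipe_center (a point): Middle of the white pipe, on its axis (halfway along, 20 mm above the bench while it lies there). y axis along the pipe.
- clip_board: Plywood board 90 x 220 x 15 mm fixed to the bench, with two grey plastic pipe clips, open at the top, at y = +55 and -55 mm, each 20 mm wide along y and up to 84 mm above the bench. Between them is a clear gap of 90 mm over the bare board (top 15 mm above the bench). Origin under the board's centre at bench height, z up, y along the board and along the pipe's place, x across.
- clip_seat (a point): Where the middle of the pipe's axis must end: midway between the clips, 53.5 mm above the bench, axes as the board's. The sprung jaws flare to 55 mm at the top; a pipe resting on the closed lips has its axis 27 mm higher. Pushing it in takes about 10 N in all, most near 22 mm and gone by 10 mm above home; the slippery jaws then draw it on to black rubber saddles that give up to 6 mm (3 N/mm).
- spirit_level: Bystander: yellow spirit level 25 x 230 x 44 mm standing on its edge, origin under its centre, y along it.

How it is judged:
By the outcome, as a careful person would: the job done as asked, in the order asked, and still so for the second after the job is handed in, with the robot touching nothing.
It also fails if it takes over 40 s, if anything falls off the work surface, if the arm or the gripper's body presses on something with over 40 N, if the wrist force passes 120 N, or if a joint passes its speed limit or range.

## Working session

There is one attempt and no reset: what is moved stays moved. The work goes in short steps, Python scripts to look and compute and a tool call to move; the robot and the scene stay as the last step left them, time stands still between calls to the robot, and variables do not carry over. Pictures are saved under pics/ and viewed, at most 10 in all, crops included, and the job is handed in when it is done.

Besides the shell and the picture viewer there is one more tool, called as name(argument=value, ...) on one line, values as JSON. arm_command: Moves the arm, as the interface text tells. Shift numbers are shares of 500 mm and turn numbers shares of 120 degrees, none past 1 either way. Its arguments: {"type":"object","properties":{"commands":{"type":"array","items":{"type":"number"}},"newtons":{"type":"number"}},"required":["commands"]}

```bash
mkdir -p pics && python3 - <<'E'
from rig import env, optics
import cv2, numpy as np
s=env.observe(); print(s['time_s'],s['position'],np.round(s['tool_rot'],3).tolist(),s['grip_width'])
ims=[]
for n in("top","side"):
    d=optics.get_image(n); np.savez(f"{n}.npz",**d); print(n,d['intrinsics'].tolist(),np.round(d['origin'],3),np.round(d['orientation'],3).tolist())
    cv2.imwrite(f"pics/{n}0.png",d['image'][...,::-1])
E
```

```text
0.0 [ 0.16187956 -0.52536196  0.24972575] [[0.956, 0.294, -0.0], [0.294, -0.956, 0.001], [0.0, -0.001, -1.0]] 0.08500736434284144
top [[411.4146629721383, 0.0, 257.622992309644], [0.0, 411.4146629721383, 192.357734903464], [0.0, 0.0, 1.0]] [ 0.136 -0.166  1.422] [[0.08, -0.97, 0.228], [-0.997, -0.079, 0.015], [0.003, -0.229, -0.973]]
side [[428.20000920596334, 0.0, 255.91274586747227], [0.0, 428.20000920596334, 198.32296655242408], [0.0, 0.0, 1.0]] [-0.219 -1.122  0.584] [[0.823, -0.242, 0.515], [-0.568, -0.32, 0.758], [-0.019, -0.916, -0.401]]
```

View pics/top0.png

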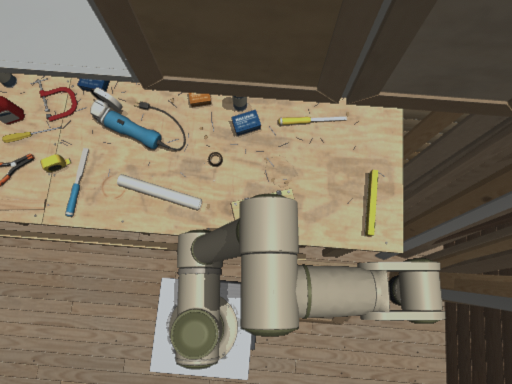

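View pics/side0.png

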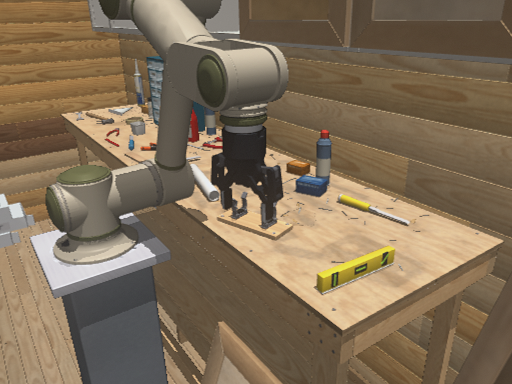

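The top view shows the pipe from about (119,180) to (200,204) and the level at (372,203), with the board mostly hidden under the arm near (262,205). The side view shows the board, with its clips near (240,205) and (268,212).

```bash
cat > h.py <<'E'
import numpy as np, cv2
from rig import env, optics
def ray(d,px,z):
    o=np.array(d['origin']);R=np.array(d['orientation']);K=np.array(d['intrinsics'])
    v=R@np.linalg.inv(K)@[px[0],px[1],1.]; return o+v*(z-o[2])/v[2]
def cmd(target,yaw_axis_y=None):
    """shift shares for a world target; turn about tool z so tool y aligns with given world xy dir"""
    s=env.observe();R=np.array(s['tool_rot']);p=np.array(s['position'])
    sh=R.T@(np.array(target)-p)/.5; out=[np.round(sh,4).tolist()]
    if yaw_axis_y is not None:
        l=R.T@np.append(yaw_axis_y,0); a=np.degrees(np.arctan2(-l[0],l[1])); a=(a+90)%180-90
        out.append(('turn z deg/share',round(a,2),round(a/120,4)))
    return out
E
python3 - <<'E'
from h import *
d=dict(np.load('top.npz')); im=d['image']; hsv=cv2.cvtColor(im,cv2.COLOR_RGB2HSV)
m=((hsv[...,1]<40)&(hsv[...,2]>140)).astype(np.uint8); m[:165]=0;m[215:]=0;m[:,:105]=0;m[:,215:]=0
n,l,st,c=cv2.connectedComponentsWithStats(m);k=1+np.argmax(st[1:,4]);print(st[k],c[k])
cn=max(cv2.findContours((l==k).astype(np.uint8),0,1)[0],key=cv2.contourArea)
r=cv2.minAreaRect(cn);b=cv2.boxPoints(r);print(r)
b=b[np.argsort(b[:,0])];e=[ray(d,b[:2].mean(0),.025),ray(d,b[2:].mean(0),.025)]
print(e,np.linalg.norm(e[0]-e[1]),(e[0]+e[1])/2)
u=(e[1]-e[0])[:2];u/=np.linalg.norm(u);print('axis',u)
t=(e[0]+e[1])/2;t[2]=.18;print(cmd(t,[-u[1],u[0]]),env.observe()['q'])
for p in [(220,215),(291,236)]:print('board guess',ray(dict(np.load('side.npz')),p,.015))
E
python3 -c "
import cv2;i=cv2.imread('pics/side0.png')[140:260,160:320];cv2.imwrite('pics/c1.png',cv2.resize(i,None,fx=5,fy=5,interpolation=2))"
```

```text
[117 174  85  35 871] [159.42250287 191.08725603]
((159.0291290283203, 190.90794372558594), (87.32662200927734, 10.282238960266113), 17.560270309448242)
[array([0.47663459, 0.35126448, 0.025     ]), array([0.40627084, 0.04922594, 0.025     ])] 0.3101263278838015 [0.44145272 0.20024521 0.025     ]
axis [-0.22688736 -0.973921  ]
[[0.9616, -1.2222, 0.1414], ('turn z deg/share', np.float64(-59.77), np.float64(-0.498))] [-8.52163063e+01  2.18372789e+01  7.43784668e+01  6.92055264e-04
  8.38572142e+01 -1.23370785e+01]
board guess [ 0.35203588 -0.08406785  0.015     ]
board guess [ 0.44204444 -0.31687228  0.015     ]
```

View pics/c1.png

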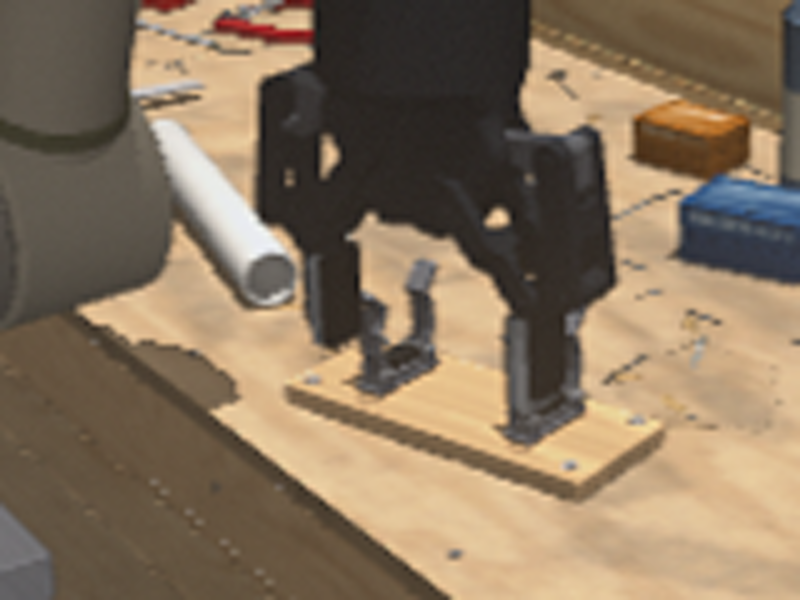

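arm_command(commands=[-1, 0.48, -0.61, 0.07, 0, 0, -0.25, -1, 0.48, -0.61, 0.07, 0, 0, -0.25, -1, 0.48, -0.61, 0.07, 0, 0, -0.25, -1, 0.48, -0.61, 0.07, 0, 0, -0.25, -1, 0.48, -0.61, 0.07, 0, 0, -0.25, -1, 0.48, -0.61, 0.07, 0, 0, -0.25, -1, 0.48, -0.61, 0.07, 0, 0, -0.25, -1, 0.48, -0.61, 0.07, 0, 0, -0.25, -1, 0.48, -0.61, 0.07, 0, 0, -0.25, -1, 0.48, -0.61, 0.07, 0, 0, -0.25])

```text
time_s: 0.93
position: [0.3015, -0.1591, 0.2148]
tool_rot: [[0.679, 0.735, -0.001], [0.735, -0.679, 0.002], [0.001, -0.002, -1.0]]
ft_force: [0.3, 0.2, -0.2]
grip_width: 0.0853
gripper_force: 0.0
```

```bash
python3 -c "
from h import *
print(cmd([.4415,.2,.18],[.9739,-.2269]),env.observe()['position'],env.observe()['q'])"
```

```text
[[0.7176, -0.2815, 0.0708], ('turn z deg/share', np.float64(-29.62), np.float64(-0.2468))] [ 0.30145844 -0.15914171  0.21479497] [-4.80286808e+01  2.50840594e+00  1.06836930e+02  5.11041314e-02
  7.07648909e+01 -5.31571814e+00]
```

arm_command(commands=[-1, 0.718, -0.282, 0.07, 0, 0, -0.247, -1, 0.718, -0.282, 0.07, 0, 0, -0.247, -1, 0.718, -0.282, 0.07, 0, 0, -0.247, -1, 0.718, -0.282, 0.07, 0, 0, -0.247, -1, 0.718, -0.282, 0.07, 0, 0, -0.247, -1, 0.718, -0.282, 0.07, 0, 0, -0.247, -1, 0.718, -0.282, 0.07, 0, 0, -0.247, -1, 0.718, -0.282, 0.07, 0, 0, -0.247, -1, 0.718, -0.282, 0.07, 0, 0, -0.247, -1, 0.718, -0.282, 0.07, 0, 0, -0.247, -1, 0.718, -0.282, 0.07, 0, 0, -0.247, -1, 0.718, -0.282, 0.07, 0, 0, -0.247])

```text
time_s: 1.93
position: [0.442, 0.1954, 0.1799]
tool_rot: [[0.228, 0.974, -0.001], [0.974, -0.228, -0.001], [-0.001, -0.001, -1.0]]
ft_force: [-0.9, 0.4, -0.2]
grip_width: 0.0854
gripper_force: 0.0
```

```bash
python3 - <<'E'
from h import *
s=env.observe(); print(s['position'],s['q'])
ims=[]
for n in("top","side","wrist"):
    d=optics.get_image(n); np.savez(f"{n}1.npz",pos=s['position'],rot=s['tool_rot'],**d); ims.append(d['image'][...,::-1])
print(np.round(d['tool_from_camera'],3).tolist())
a=cv2.resize(ims[0][150:250,190:310],(480,400),interpolation=2); w=cv2.resize(ims[2],(320,240)); b=cv2.resize(ims[1][150:270,180:330],(320,256))
o=np.zeros((500,800,3),np.uint8);o[:400,:480]=a;o[:240,480:]=w;o[240:496,480:]=b
cv2.imwrite('pics/m1.png',o)
E
```

```text
[0.4419835  0.19544124 0.17986475] [ 9.79336298e+00  1.91735290e+01  9.12700067e+01 -2.20737988e-02
  6.96388124e+01  2.29651866e+01]
[[0.001, -0.957, -0.29, 0.075], [1.0, 0.001, 0.0, -0.0], [-0.0, -0.29, 0.957, -0.124], [0.0, 0.0, 0.0, 1.0]]
```

View pics/m1.png

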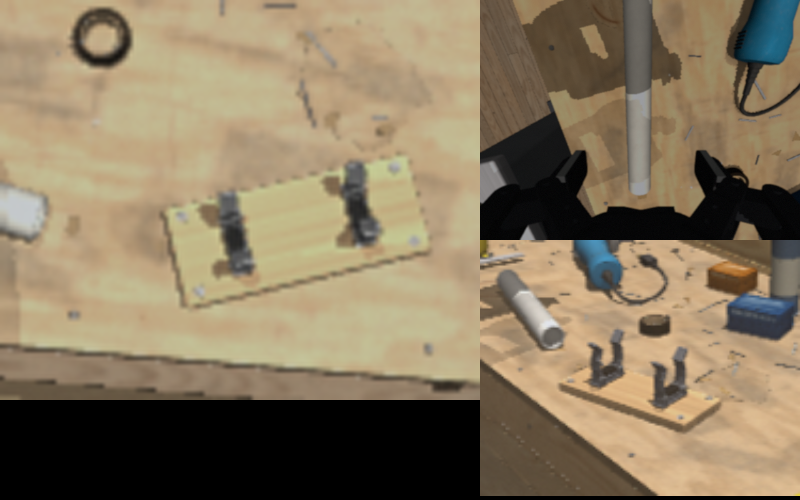

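The composite shows the board clear of the arm, with corners in the top crop at about (163,211), (405,155), (430,247) and (187,306). In the wrist view the pipe runs vertically between the fingers, its near end at full-size pixel (253,307).

```bash
cat >> h.py <<'E'
def wcam(d):
    T=np.array(d['tool_from_camera']);R=np.array(d['rot']);return dict(origin=np.array(d['pos'])+R@T[:3,3],orientation=R@T[:3,:3],intrinsics=d['intrinsics'])
E
python3 - <<'E'
from h import *
d=dict(np.load('wrist1.npz'));w=wcam(d);g=cv2.cvtColor(d['image'],cv2.COLOR_RGB2HSV)
m=(g[...,1]<45)&(g[...,2]>70)
for r in (10,60,120,180,220,260,290):
    c=np.where(m[r,215:300])[0]+215
    # silhouette edges at axis height
    L,Rr=ray(w,(c.min(),r),.022),ray(w,(c.max()+1,r),.022);print(r,c.min(),c.max(),np.round((L+Rr)/2,4),round(np.linalg.norm(L-Rr),4))
col=np.where(m[250:340,254])[0]+250;print('end',col.max(),ray(w,(254,col.max()),.02), ray(w,(254,col.max()),.0))
t=dict(np.load('top1.npz'));im=t['image']
cs=[(163,211),(405,155),(430,247)]
P=[ray(t,(190+x/4-.4,150+y/4-.4),.015) for x,y in cs];print(np.round(P,4),np.linalg.norm(P[0]-P[1]),np.linalg.norm(P[1]-P[2]),'ctr',(P[0]+P[2])/2)
s=dict(np.load('side1.npz'))
# side corners: crop scale 320/150 offset(180,150), composite offset(480,240)
Q=[ray(s,(180+(x-480)/2.133-.25,150+(y-240)/2.133-.25),.015) for x,y in[(560,384),(685,421),(720,404)]]
print(np.round(Q,4),np.linalg.norm(Q[0]-Q[1]),np.linalg.norm(Q[1]-Q[2]),'ctr',(Q[0]+Q[2])/2)
E
```

```text
10 229 274 [0.4712 0.3408 0.022 ] 0.039
60 232 273 [0.463  0.3027 0.022 ] 0.0372
120 234 272 [0.4515 0.2522 0.022 ] 0.0366
180 235 272 [0.4385 0.1954 0.022 ] 0.0378
220 236 272 [0.4291 0.1535 0.022 ] 0.0384
260 237 271 [0.4184 0.1079 0.022 ] 0.038
290 238 271 [0.4102 0.0708 0.022 ] 0.0382
end 312 [0.40190761 0.0406472  0.02      ] [0.39788277 0.02456966 0.        ]
[[ 0.4227 -0.0519  0.015 ]
 [ 0.49   -0.2595  0.015 ]
 [ 0.4096 -0.2862  0.015 ]] 0.21822725732608264 0.08476547474381128 ctr [ 0.41613816 -0.16903057  0.015     ]
[[ 0.3374 -0.0927  0.015 ]
 [ 0.4135 -0.2857  0.015 ]
 [ 0.4801 -0.2756  0.015 ]] 0.20741009274903754 0.06735998334742353 ctr [ 0.40874489 -0.184129    0.015     ]
```

arm_command(commands=[-1, 0.01, -0.006, 0.16, 0, 0, 0, -1, 0.01, -0.006, 0.16, 0, 0, 0, -1, 0.01, -0.006, 0.23, 0, 0, 0, -1, 0.01, -0.006, 0.28, 0, 0, 0, -1, 0.01, -0.006, 0.307, 0, 0, 0, -1, 0.01, -0.006, 0.307, 0, 0, 0, -1, 0.01, -0.006, 0.307, 0, 0, 0, 0.2, 0.01, -0.006, 0.307, 0, 0, 0, 0.2, 0.01, -0.006, 0.307, 0, 0, 0, 0.2, 0.01, -0.006, 0.307, 0, 0, 0, 0.4, 0.01, -0.006, 0.307, 0, 0, 0, 0.4, 0.01, -0.006, 0.307, 0, 0, 0], newtons=80)

```text
time_s: 3.08
position: [0.441, 0.2011, 0.0281]
tool_rot: [[0.229, 0.973, 0.002], [0.973, -0.229, 0.0], [0.0, 0.002, -1.0]]
ft_force: [-2.8, -1.7, 10.3]
grip_width: 0.0378
gripper_force: 79.3
```

```bash
python3 - <<'E'
from h import *
for n,(x0,y0,x1,y1) in dict(top=(225,182,302,232),side=(212,205,298,242)).items():
    d=dict(np.load(n+'1.npz'));im=d['image'][y0:y1,x0:x1]
    cv2.imwrite(f'pics/b_{n}.png',cv2.resize(im[...,::-1],None,fx=7,fy=7,interpolation=2))
a,b=[cv2.imread(f'pics/b_{n}.png') for n in('top','side')]
o=np.zeros((a.shape[0]+b.shape[0]-10,max(a.shape[1],b.shape[1]),3),np.uint8);o[:a.shape[0]-10,:a.shape[1]]=a[:-10];o[a.shape[0]-10:,:b.shape[1]]=b;print(a.shape,b.shape,o.shape)
cv2.imwrite('pics/m2.png',o)
E
```

```text
(350, 539, 3) (259, 602, 3) (599, 602, 3)
```

View pics/m2.png

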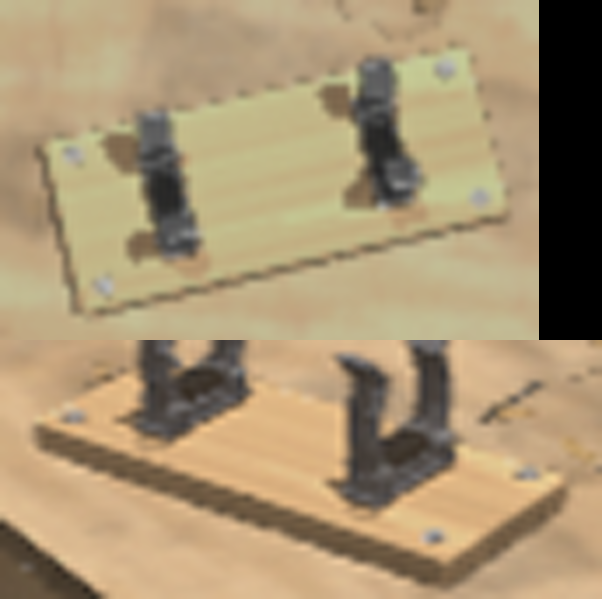

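The pipe is gripped (37.8 mm). The picture gives four screw heads at the board's corners: (72,154), (445,68), (480,197), (103,285) in the top crop. In the side crop three show, at (75,415), (433,535) and (528,473).

```bash
python3 - <<'E'
from h import *
t=dict(np.load('top1.npz'));s=dict(np.load('side1.npz'))
f=lambda d,x0,y0,yo,z,L:np.array([ray(d,(x0+(x+.5)/7-.5,y0+(y-yo+.5)/7-.5),z) for x,y in L])
for nm,L in dict(screws=[(72,154),(445,68),(480,197),(103,285)],corners=[(42,145),(467,48),(507,212),(80,308)]).items():
    P=f(t,225,182,0,.016,L);u=P[0]+P[3]-P[1]-P[2];u/=np.linalg.norm(u)
    print(nm,np.linalg.norm(P[0]-P[1]),np.linalg.norm(P[3]-P[2]),np.linalg.norm(P[1]-P[2]),'ctr',P.mean(0),'axis',u,np.degrees(np.arctan2(u[1],u[0])))
# clip tops in top view at heights .08
for nm,L in dict(screws=[(75,415),(433,535),(528,473)],corners=[(38,430),(446,565),(565,487)]).items():
    P=f(s,212,205,340,.016,L);u=P[0]-P[1];u/=np.linalg.norm(u);print('side',nm,np.linalg.norm(P[0]-P[1]),np.linalg.norm(P[1]-P[2]),'ctr',(P[0]+P[2])/2,np.degrees(np.arctan2(u[1],u[0])))
E
```

```text
screws 0.19181376362419553 0.19197910147813882 0.06784066029719671 ctr [ 0.41672001 -0.17000324  0.016     ] axis [-0.30748963  0.95155143  0.        ] 107.90800909889674
corners 0.21869330156419525 0.21667459650937151 0.08574041130272145 ctr [ 0.4156677  -0.16965518  0.016     ] axis [-0.30247146  0.95315844  0.        ] 107.60610559672398
side screws 0.19045947106595426 0.0672399656205977 ctr [ 0.41719177 -0.17237088  0.016     ] 108.02960222169992
side corners 0.21217418094792045 0.08278544101420396 ctr [ 0.40916197 -0.18347931  0.016     ] 108.84852779302172
```

arm_command(commands=[0.4, 0, 0, -0.06, 0, 0, 0, 0.4, 0, 0, -0.14, 0, 0, 0, 0.4, 0, 0, -0.22, 0, 0, 0, 0.4, -0.05, 0.008, -0.264, 0, 0, -0.03, 0.4, -0.12, 0.02, -0.264, 0, 0, -0.06, 0.4, -0.2, 0.033, -0.264, 0, 0, -0.09, 0.4, -0.28, 0.047, -0.264, 0, 0, -0.12, 0.4, -0.36, 0.06, -0.264, 0, 0, -0.15, 0.4, -0.44, 0.073, -0.264, 0, 0, -0.18, 0.4, -0.51, 0.085, -0.264, 0, 0, -0.2, 0.4, -0.58, 0.097, -0.264, 0, 0, -0.22, 0.4, -0.65, 0.109, -0.264, 0, 0, -0.24])

```text
time_s: 4.08
position: [0.4186, -0.1294, 0.1591]
tool_rot: [[-0.27, 0.963, 0.0], [0.963, 0.27, -0.0], [-0.0, 0.0, -1.0]]
ft_force: [0.1, 0.3, -2.3]
grip_width: 0.0383
gripper_force: 81.7
```

```bash
python3 -c "
from h import *
a=np.radians(107.9)
print(cmd([.4168,-.1708,.16],[np.sin(a),-np.cos(a)]),env.observe()['position'])"
```

```text
[[-0.0788, -0.0258, -0.0018], ('turn z deg/share', np.float64(-2.24), np.float64(-0.0186))] [ 0.41856525 -0.12940208  0.15909566]
```

arm_command(commands=[0.4, -0.05, -0.018, 0, 0, 0, -0.012, 0.4, -0.079, -0.026, 0, 0, 0, -0.019, 0.4, -0.079, -0.026, 0, 0, 0, -0.019, 0.4, -0.079, -0.026, 0, 0, 0, -0.019])

```text
time_s: 4.42
position: [0.417, -0.1693, 0.1588]
tool_rot: [[-0.305, 0.952, -0.0], [0.952, 0.305, 0.001], [0.001, -0.0, -1.0]]
ft_force: [-0.7, 0.1, -1.4]
grip_width: 0.0377
gripper_force: 81.7
```

```bash
python3 - <<'E'
from h import *
s=env.observe(); print(s['position'],np.round(s['tool_rot'],4).tolist(),s['ft_force'])
ims=[]
for n in("top","side","wrist"):
    d=optics.get_image(n); np.savez(f"{n}2.npz",pos=s['position'],rot=s['tool_rot'],**d); ims.append(d['image'][...,::-1])
o=np.zeros((600,800,3),np.uint8)
o[:330,:440]=cv2.resize(ims[0][150:260,190:350],(440,330));o[:270,440:]=cv2.resize(ims[2],(360,270))
o[330:,:400]=cv2.resize(ims[1][135:270,150:350],(400,270));
cv2.imwrite('pics/m3.png',o)
E
```

```text
[ 0.41703208 -0.16934357  0.15876166] [[-0.3046, 0.9525, -0.0003], [0.9525, 0.3046, 0.0006], [0.0006, -0.0001, -1.0]] [-0.66454316  0.10851367 -1.39138898]
```

View pics/m3.png

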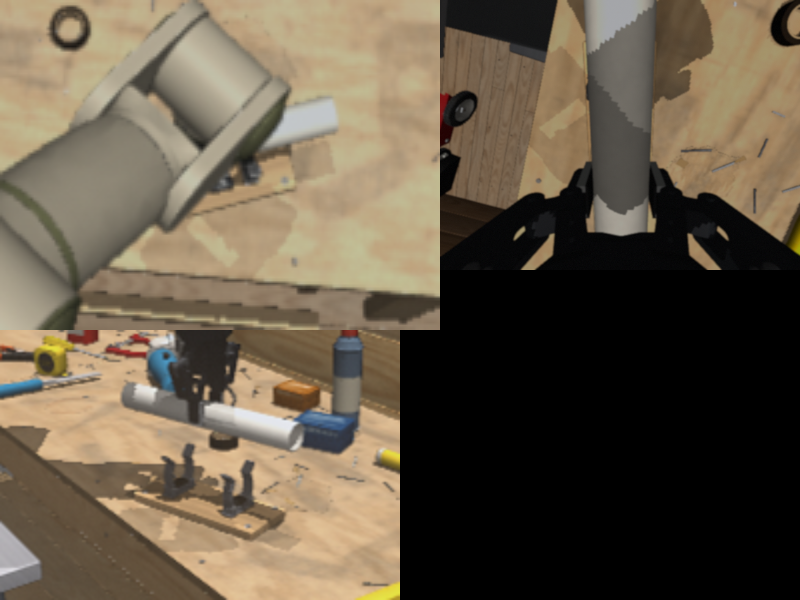

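The pipe is held level over the clips. In the side crop its right end face is centred near (293,437) and its left end near (126,394).

```bash
python3 - <<'E'
from h import *
s=dict(np.load('side2.npz'));im=s['image']
g=cv2.cvtColor(im,cv2.COLOR_RGB2HSV);m=((g[...,1]<45)&(g[...,2]>85)).astype(np.uint8)
m[:155]=0;m[200:]=0;m[:,:205]=0;m[:,305:]=0
n,l,st,c=cv2.connectedComponentsWithStats(m);print(st[1:][st[1:,4]>60])
axz=float(s['pos'][2])-.008;u=np.array(s['rot'])[:,0];p=np.array(s['pos'])
for nm,q in dict(L=(213,167),Rface=(296.2,188.3),Lmin=(210.7,166.5)).items():
    P=ray(s,q,axz);print(nm,np.round(P,4),'along',round(float((P-p)@u),4),'across',round(float((P-p)@np.array(s['rot'])[:,1]),4))
cv2.imwrite('pics/c4.png',cv2.resize(im[150:205,200:310,::-1],None,fx=7,fy=7,interpolation=2))
E
```

```text
[[211 161  34  21 400]
 [247 170  56  26 742]]
L [ 0.3686 -0.0274  0.1508] along 0.1499 across -0.0029
Rface [ 0.4608 -0.3125  0.1508] along -0.1497 across -0.0019
Lmin [ 0.3652 -0.0191  0.1508] along 0.1589 across -0.0036
```

View pics/c4.png

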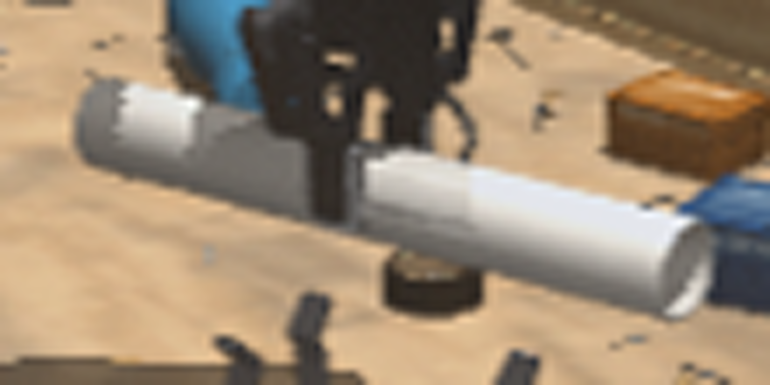

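arm_command(commands=[0.4, 0, 0, 0.04, 0, 0, 0, 0.4, 0, 0, 0.08, 0, 0, 0, 0.4, 0, 0, 0.11, 0, 0, 0, 0.4, 0, 0, 0.13, 0, 0, 0, 0.4, 0, 0, 0.14, 0, 0, 0, 0.4, 0, 0, 0.14, 0, 0, 0, 0.4, 0, 0, 0.14, 0, 0, 0])

```text
time_s: 5.15
position: [0.4166, -0.1685, 0.0889]
tool_rot: [[-0.308, 0.951, -0.003], [0.951, 0.308, 0.0], [0.001, -0.002, -1.0]]
ft_force: [-6.5, -1.7, 1.4]
grip_width: 0.038
gripper_force: 82.4
```

```bash
python3 - <<'E'
from h import *
s=env.observe(); print(s['position'],s['ft_force'],s['wrist_torque'])
d=optics.get_image('side');np.savez('side3.npz',pos=s['position'],rot=s['tool_rot'],**d)
cv2.imwrite('pics/c5.png',cv2.resize(d['image'][160:250,200:310,::-1],None,fx=6,fy=6,interpolation=2))
E
```

```text
[ 0.41655942 -0.16846708  0.08889844] [-6.45987391 -1.65916169  1.40631102] [-0.32239986  1.08871523 -0.05461704]
```

View pics/c5.png

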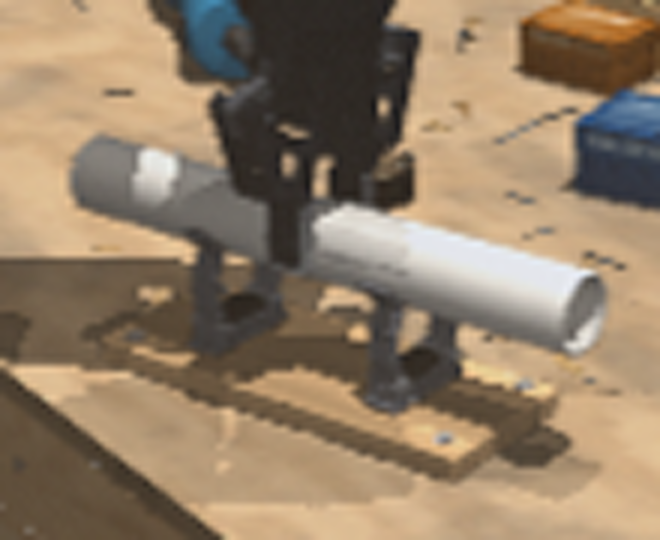

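The pipe sits in the mouths of both clips. Its left rim is centred near (95,172) and its right face near (586,312).

```bash
python3 - <<'E'
from h import *
s=dict(np.load('side3.npz'));u=np.array([-.3065,.9519,0]);b=np.array([.417,-.1715,0])
f=lambda x,y,z:ray(s,(200+(x+.5)/6-.5,160+(y+.5)/6-.5),z)
for q in[(96,172),(586,312)]:print('pipe',round(float((f(*q,.081)-b)@u),4))
for q in[(134,334),(443,438),(525,383)]:print('screw',round(float((f(*q,.016)-b)@u),4))
E
```

```text
pipe 0.1483
pipe -0.1495
screw 0.0957
screw -0.0963
screw -0.0961
```

arm_command(commands=[0.4, 0, -0.003, 0, 0, 0, 0, 0.4, 0, -0.003, 0.006, 0, 0, 0, 0.4, 0, -0.003, 0.012, 0, 0, 0, 0.4, 0, -0.003, 0.018, 0, 0, 0, 0.4, 0, -0.003, 0.024, 0, 0, 0, 0.4, 0, -0.003, 0.03, 0, 0, 0, 0.4, 0, -0.003, 0.036, 0, 0, 0, 0.4, 0, -0.003, 0.042, 0, 0, 0, 0.4, 0, -0.003, 0.048, 0, 0, 0, 0.4, 0, -0.003, 0.054, 0, 0, 0, 0.4, 0, -0.003, 0.054, 0, 0, 0, 0.4, 0, -0.003, 0.054, 0, 0, 0])

```text
time_s: 6.2
position: [0.416, -0.1697, 0.0617]
tool_rot: [[-0.306, 0.952, 0.0], [0.952, 0.306, 0.0], [0.0, 0.0, -1.0]]
ft_force: [3.2, 0.9, -4.5]
grip_width: 0.0379
gripper_force: 81.9
```

arm_command(commands=[0.4, 0, 0.001, 0.002, 0, 0, 0, 0.4, 0, 0.001, 0.004, 0, 0, 0, 0.4, 0, 0.001, 0.004, 0, 0, 0, 0.4, 0, 0.001, 0.004, 0, 0, 0])

```text
time_s: 6.53
position: [0.4164, -0.1696, 0.0601]
tool_rot: [[-0.306, 0.952, 0.0], [0.952, 0.306, -0.0], [-0.0, 0.0, -1.0]]
ft_force: [-1.4, 1.0, 4.0]
grip_width: 0.0379
gripper_force: 82.3
```

arm_command(commands=[-0.3, 0, 0, 0.004, 0, 0, 0, -1, 0, 0, 0.004, 0, 0, 0, -1, 0, 0, 0.004, 0, 0, 0, -1, 0, 0, 0.004, 0, 0, 0, -1, 0, 0, 0.004, 0, 0, 0, -1, 0, 0, 0.004, 0, 0, 0])

```text
time_s: 7.03
position: [0.4164, -0.1696, 0.0578]
tool_rot: [[-0.306, 0.952, 0.0], [0.952, 0.306, 0.0], [0.0, 0.0, -1.0]]
ft_force: [-0.4, 0.6, -0.6]
grip_width: 0.0858
gripper_force: 0.0
```

arm_command(commands=[-1, 0, 0, -0.02, 0, 0, 0, -1, 0, 0, -0.06, 0, 0, 0, -1, 0, 0, -0.12, 0, 0, 0, -1, 0, 0, -0.2, 0, 0, 0, -1, 0, 0, -0.28, 0, 0, 0, -1, 0, 0, -0.34, 0, 0, 0, -1, 0, 0, -0.34, 0, 0, 0, -1, 0, 0, -0.34, 0, 0, 0])

```text
time_s: 7.7
position: [0.4167, -0.1698, 0.2289]
tool_rot: [[-0.306, 0.952, 0.003], [0.952, 0.306, -0.002], [-0.003, 0.002, -1.0]]
ft_force: [-0.0, 0.8, -1.0]
grip_width: 0.0854
gripper_force: 0.0
```

```bash
python3 - <<'E'
from h import *
s=env.observe(); print(s['position'],s['ft_force'])
d=optics.get_image('side');np.savez('side4.npz',**d)
cv2.imwrite('pics/c6.png',cv2.resize(d['image'][160:250,200:310,::-1],None,fx=6,fy=6,interpolation=2))
E
```

```text
[ 0.41668065 -0.16977331  0.22893239] [-0.04574918  0.79833427 -0.97241387]
```

View pics/c6.png

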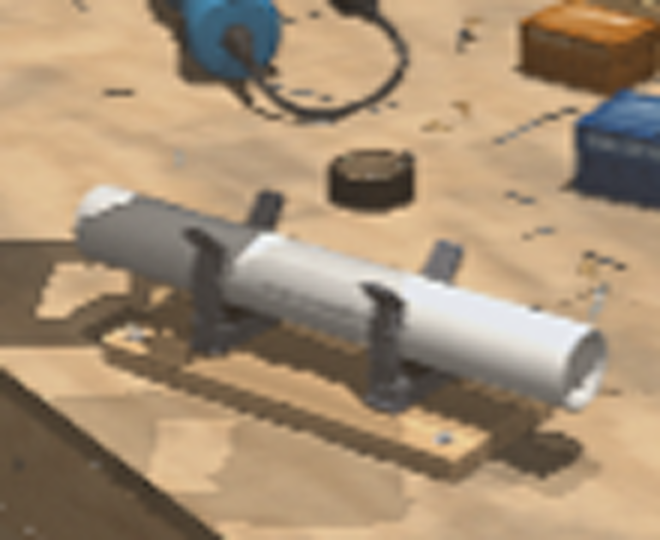

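The pipe sits low in both clips, with the lips closed over it, left rim at about (98,222) and right face at about (586,366). I'll check it's centred and level, then hand in if so.

```bash
python3 - <<'E'
from h import *
s=dict(np.load('side4.npz'));u=np.array([-.3065,.9519,0]);v=np.array([.9519,.3065,0]);b=np.array([.417,-.1715,0])
ok=True
for q in[(98,222),(586,366)]:
    P=ray(s,(200+(q[0]+.5)/6-.5,160+(q[1]+.5)/6-.5),.0535)-b;a,c=P@u,P@v;print(round(a,4),round(c,4));ok&=abs(abs(a)-.15)<.008 and abs(c)<.008
print(ok)
if ok: print(env.close_job())
E
```

```text
0.1475 -0.0017
-0.1499 0.0038
True
the job is handed in; nothing more can be done
None
```

The pipe is pressed home in both clips, centred to within about 2 mm and released; the arm is clear, the spirit level was never touched, and the job was handed in at about 8 s (verdict not shown).

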